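# Shut the battery drawer and raise the telescoping lamp

## Task

Get the cordless table lamp ready for the session: first push the loaded battery drawer in its wooden foot fully shut. Then take the dark grip block at the top of the lamp's column so that you squeeze in the release button on its side, and, keeping the button squeezed, pull the column straight up past its first stop to the second stop, as far as it goes. Finish while holding the block up there with the button still squeezed (the column sinks back if let go), with the drawer still shut and the bowl, tumbler and bottle left where they are.

Things in the scene. Friction and masses are not known exactly. Their poses are not given: they have to be found in the camera images.
- lamp: Cordless table lamp, fixed to the table. Dark wooden foot 150 (x) x 160 (y) x 62 mm high; origin at the centre of the foot's underside, z up, drawer front on the -x side. A brass outer tube (22 mm diameter, 27 mm at its top collar, ends 150 mm above the table) stands upright on the foot at x = +30 mm, y = 0.
- drawer (a joint): Opening of the battery drawer in m: 0 = shut (front panel against the foot), up to 0.06; it slides out along the lamp's -x. About 1 N of friction, no spring; it stays where it is left.
- drawer_front (a point): Centre of the drawer's flat front panel's outer face (panel 158 mm wide in lamp y, 46 mm high, spanning 8 to 54 mm above the table; this point 31 mm above the table). No knob: push it along the lamp's +x. Shut, the face lies 83 mm from the lamp's origin.
- stem (a joint): Height in m of the column: 0 = down, first stop 0.05, second stop 0.10 (hard end of travel). With the button out a latch blocks rising more than 2 mm from the bottom, and again at the first stop; with the button in it slides up freely, and sinks back under the head's weight (about 0.4 kg) when let go: nothing catches it at the second stop.
- grip: Dark grip block on the column, 40 (x) x 28 (y) x 60 mm high, origin at the centre of its underside (155 mm above the table when down), axes as the lamp's. A 10 mm brass arm runs from its foot to +x, with an 80 mm shade 115 mm out, no higher than 13 mm above the underside. Grip from above, a finger on each of the two faces square to y: 30 to 36 mm wide with the button.
- grip_mid (a point): Point on the block's centre line at the height of the button, 32 mm above the block's underside: the place to grip.
- release (a joint): Travel of the release button in m: 0 = out, 0.006 = fully in (about 6 N); the latch is free from 0.0045 in. Springs back.
- release_face (a point): Centre of the outer face of the steel release button, 24 (x) x 26 mm (z), on the block's face toward the lamp's +y, standing 7.5 mm proud of it when out. Pressed toward the lamp's -y; gripping the block across squeezes it in.
- bowl: Bystander: loose open brass bowl, 90 mm across, 50 mm high; origin at the centre of its underside.
- tumbler: Bystander: loose glass tumbler, 68 mm across, 85 mm high; origin at the centre of its underside.
- bottle: Bystander: loose clear bottle with white cap, 52 mm across, 120 mm high; origin at the centre of its underside.

How it is judged:
By the outcome, as a careful person would: the job done as asked, in the order asked, and still so for the second after the job is handed in, while the arm keeps its last pose, push and grip.
It also fails if it takes over 45 s, if anything falls off the work surface, if the arm or the gripper's body presses on something with over 40 N, if the wrist force passes 120 N, or if a joint passes its speed limit or range.

## Robot

A 7-joint arm with a two-finger parallel gripper is mounted at the origin on the work surface. World frame = base frame: x ahead of the robot, y to its left, z up, the work surface at z = 0. Lengths are in m, angles in rad, forces in N, time in s.
With the tool pointing down it reaches from about 0.4 to 0.85 m from the base axis. Payload 10.4 kg.
Tool frame: the origin (TCP) lies at the very end of the fingers, on their centre line; the grasp point (between the pads) lies 19 mm behind it (manip.grip_point_offset is the distance from the TCP to the grasp point, in m); z points along the fingers, y is the line along which they close (so a half turn about z gives the same grasp; the last joint's range is limited). The gripper opens to 85 mm and grips with 20 to 120 N. Pads are 22 mm wide; open, the fingers measure 114 mm over their backs; the gripper's body (76 mm by 85 mm) begins 54 mm behind the grasp point. The pads swing forward as they close: fully open they stand 13 mm farther back than shut.
Start: joints at [-1.216, 0.332, -0.065, 1.46, 0.022, 1.35, -0.088], TCP at [0.231, 0.581, 0.231] pointing down, gripper open.
Joint ranges: [-2.6, 2.6], [-0.5, 2.12], [-1.47, 1.34], [0.16, 2.42], [-1.27, 4.41], [0.06, 2.06], [-2.6, 2.6]. Speed limits (rad/s): [2.22, 2.22, 2.79, 2.79, 3.14, 3.14, 3.14].

## Interface

Orientations are given as a unit quaternion [x, y, z, w].
In Python, from workcell import manip gives the robot as it stands. The module is installed in compiled form; this text tells all that it offers.
- The arm moves only by the shell command python3 -m inch 'ROWS' [OPENING] [FORCE]. ROWS is JSON, a list of rows, each a list of 2 entries, a list of its own where there are three numbers: the shift along the tool's x, y, z each as a share of 0.08 m, from -1 to 1, then the turn, a rotation vector about the tool's x, y, z each as a share of 45 degrees, from -1 to 1. A call has exactly 10 rows; each row is the pose to reach, as a shift and turn from the pose commanded when the call began, along the tool's axes at that moment; what a row does not reach only later rows make up. A row lasts 1/10 s, in which the tool goes at most 50 mm and 8.59 degrees, less where a joint would pass 70% of its speed; a pose out of reach is approached as far as the arm can. A call with a number of a shift or a turn outside -1 to 1 is refused whole. A call with a gripper value outside its range is refused whole. OPENING is the opening, from 0 (shut) to 1 (fully open), set as the call begins (- or left out, the last holds). The fingers move at their own pace and stop on an object; FORCE is the grip in N (left out, the last holds). Time passes only in rows, so rows that repeat a pose let the fingers close, or fill a call up. It gives the time, the measured TCP pose, the force, the opening and the grip force at its end, in the units of the state.
- manip.get_obs(): the state, without advancing time (a new reading comes with each control period).
- manip.camera(name): name is "scene" or "side" or "wrist"; returns the picture (480x640x3 uint8, red, green, blue); there is no depth.
- manip.camera_params(name): a dict with "fov_y" (degrees; the focal length in pixels is half the picture's height over the tangent of half this angle, whatever the lens; pixels are square), "cx", "cy" (the principal point, pixels), "camera_from_world" (4x4, takes a point from world to camera coordinates); the wrist camera has in their place "T_tool_cam" (4x4, takes a point from camera to tool coordinates, whose origin is the TCP and whose axes are the flange's). Camera axes: x right, y up, looking along -z (the intrinsics and any distortion apply to the point x, -y, -z); pixel columns grow to the right and rows downward; lengths in m; the calibration is good to about 2 mm. The wrist camera is an equidistant fisheye: a pixel r from the principal point sees the ray r / f radians off the axis. A picture is of the moment at which its call begins: read the wrist's pose just before it. camera_params takes no time and is no camera call.
- manip.hand_in(): hands the job in; it is judged then, once.
The state is a dict: "clock": time; "joint_pos": joint angles; "joint_velocities": joint speeds; "tau": joint torques, N m; "position": TCP position; "ee_rot": TCP orientation; "ft_force": force on the tool from outside, world axes, zero at the start; "torque": the same for the moment, N m; "grip_width": opening from 0.0 (shut) to 1.0 (fully open); "grasp_force": force on a finger pad.
Only numpy, scipy, OpenCV 4.12 (cv2) and the standard library are available. Lean on these libraries where they do the work, as an engineer would, in place of code of your own. Each camera call takes 0.05 s, during which the arm holds its last target. There are 200 camera calls.

## Working session

There is one attempt and no reset: what is moved stays moved. The work goes in short steps, Python scripts to look and compute and a shell command to move; the robot and the scene stay as the last step left them, time stands still between calls to the robot, and variables do not carry over. Pictures are saved under pics/ and viewed, at most 10 in all, crops included, and the job is handed in when it is done.

```bash
mkdir -p pics; python3 - <<'E'
from workcell import manip
import cv2
o=manip.get_obs(); print({k:o[k] for k in('clock','position','ee_rot','grip_width','ft_force')}); print(manip.grip_point_offset)
for n in('scene','side'):
    cv2.imwrite(f'pics/{n}0.png',manip.camera(n)[:,:,::-1]); print(n,manip.camera_params(n))
print(manip.camera_params('wrist'))
E
```

```text
{'clock': 0.0, 'position': array([0.23041266, 0.58058723, 0.23053456]), 'ee_rot': array([ 1.87776742e-01,  9.82211500e-01, -6.73435015e-04, -1.07991947e-04]), 'grip_width': 1.0050201821491207, 'ft_force': array([-0.28366714,  0.07472956, -0.82476731])}
0.0187
scene {'fov_y': 42.589780465486115, 'cx': 322.44467694964004, 'cy': 235.7988557293216, 'camera_from_world': array([[ 0.45075041,  0.89262806,  0.0062617 , -0.30165187],
       [-0.73984043,  0.36965393,  0.56213176,  0.28734561],
       [ 0.49945992, -0.25801378,  0.82702399, -1.51429187],
       [ 0.        ,  0.        ,  0.        ,  1.        ]])}
side {'fov_y': 44.40419357631825, 'cx': 322.18526809179116, 'cy': 246.98678453656686, 'camera_from_world': array([[-0.99673077, -0.08018254,  0.00992631,  0.56390965],
       [ 0.06876089, -0.77733945,  0.62531218, -0.06958639],
       [-0.04242301,  0.62395043,  0.78031157, -1.18722575],
       [ 0.        ,  0.        ,  0.        ,  1.        ]])}
{'fov_y': 65.70646984690485, 'cx': 329.78657133347684, 'cy': 239.81428960533427, 'T_tool_cam': array([[ 9.97380186e-04,  9.54650059e-01,  2.97728517e-01,
         7.64405508e-02],
       [ 9.99998956e-01, -6.40797639e-04, -1.29527948e-03,
         6.94428195e-04],
       [-1.04575490e-03,  2.97729498e-01, -9.54649701e-01,
        -1.43610183e-01],
       [ 0.00000000e+00,  0.00000000e+00,  0.00000000e+00,
         1.00000000e+00]])}
```

View pics/scene0.png

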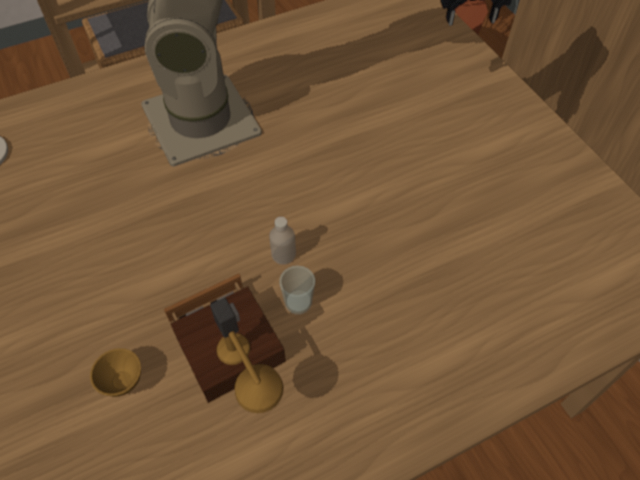

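View pics/side0.png

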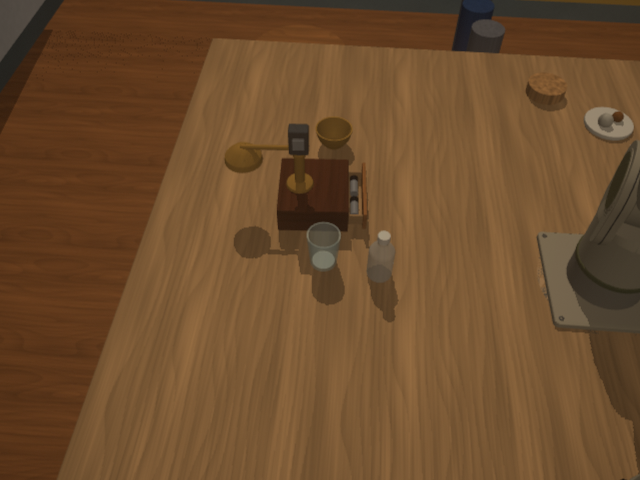

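The scene view shows the lamp with its foot at about (228,340), the drawer open toward the robot with its panel at (205,298), and the grip at (225,317). The bowl is at (117,373), the tumbler at (297,290) and the bottle at (283,240). The side view agrees: grip at (299,138), panel at (364,190). I'll enlarge both.

```bash
python3 - <<'E'
import cv2,numpy as np
a=cv2.imread('pics/scene0.png')[205:415,80:345]; b=cv2.imread('pics/side0.png')[105:290,215:415]
cv2.imwrite('pics/sc_crop.png',cv2.resize(np.clip(a*1.6,0,255).astype('uint8'),None,fx=2.8,fy=2.8,interpolation=2))
cv2.imwrite('pics/sd_crop.png',cv2.resize(np.clip(b*1.6,0,255).astype('uint8'),None,fx=3.2,fy=3.2,interpolation=2))
E
```

```text
(no output)
```

View pics/sc_crop.png

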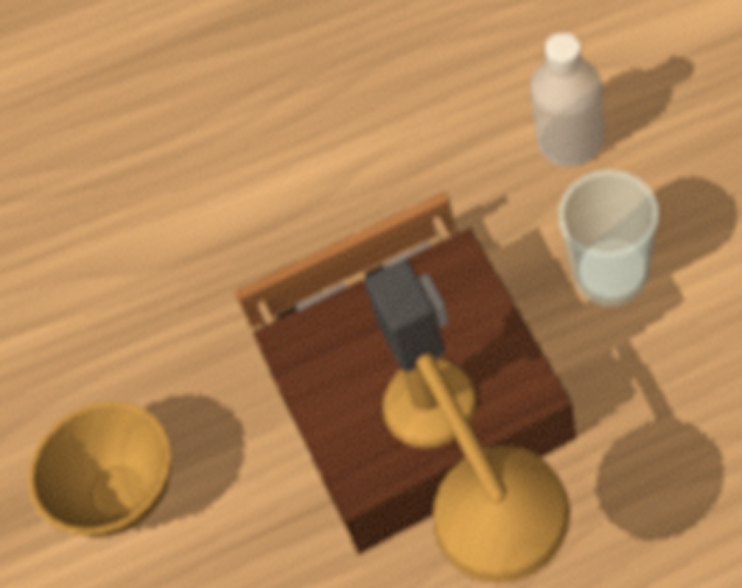

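View pics/sd_crop.png

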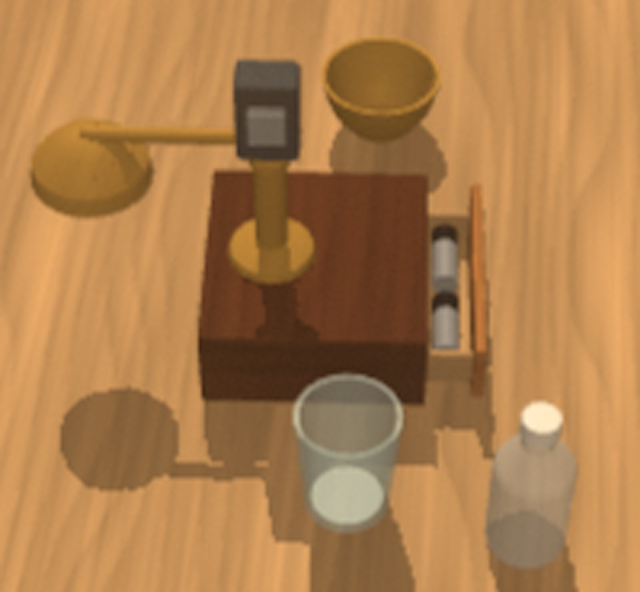

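Crops: the foot's top corners are clear in both views, as are the top edge of the drawer panel and the grip block with its button on the +y side. Next I fit the lamp pose.

```bash
cat > h.py <<'E'
import numpy as np
from workcell import manip
def proj(n,P):
    c=manip.camera_params(n); P=np.atleast_2d(P)
    q=P@c['camera_from_world'][:3,:3].T+c['camera_from_world'][:3,3]
    f=240/np.tan(np.radians(c['fov_y']/2))
    return np.c_[c['cx']+f*q[:,0]/-q[:,2], c['cy']-f*q[:,1]/-q[:,2]]
def ray(n,uv,z):
    from scipy.optimize import fsolve
    return fsolve(lambda p:proj(n,[p[0],p[1],z])[0]-uv,[.6,0])
sc=lambda x,y:np.array([80+x/2.8,205+y/2.8]); sd=lambda x,y:np.array([215+x/3.2,105+y/3.2])
E
python3 - <<'E'
from h import *
from scipy.optimize import least_squares
for n,pts in(('scene',[sc(258,333),sc(478,232),sc(575,405)]),('side',[sd(428,177),sd(425,345),sd(203,338),sd(215,172)])):
    print(n,[ray(n,p,.062).round(4) for p in pts])
print('panel',[ray('scene',sc(*p),.054).round(4) for p in((237,293),(447,197))],[ray('side',sd(*p),.054).round(4) for p in((476,187),(482,348))])
o=[('scene',sc(258,333),-75,80),('scene',sc(478,232),-75,-80),('scene',sc(575,405),75,-80),('side',sd(428,177),-75,-80),('side',sd(425,345),-75,80),('side',sd(203,338),75,80),('side',sd(215,172),75,-80)]
# sign of y for scene: decide by fit
for s in(1,-1):
    L=[(n,p,x/1e3,(y*s if n=='scene' else y)/1e3,.062) for n,p,x,y in o]
    def W(v,x,y,z): c,t=np.cos(v[2]),np.sin(v[2]); return [v[0]+c*x-t*y,v[1]+t*x+c*y,z]
    r=least_squares(lambda v:np.concatenate([proj(n,W(v,x,y,z))[0]-p for n,p,x,y,z in L]),[.6,0,0],loss='soft_l1')
    print(s,r.x,r.cost,r.fun.round(1))
    v=r.x
    g=[W(v,x,y,.215) for x,y in((.01,-.014),(.01,.014),(.05,-.014),(.05,.014))]
    print('blk scene',((proj('scene',g)-[80,205])*2.8).round(),'side',((proj('side',g)-[215,105])*3.2).round(), 'grip',W(v,.03,0,.187))
E
```

```text
scene [array([ 0.5339, -0.2422]), array([ 0.5286, -0.0831]), array([ 0.6735, -0.0773])]
side [array([ 0.5264, -0.2419]), array([ 0.5201, -0.0844]), array([ 0.6633, -0.0777]), array([ 0.6748, -0.2334])]
panel [array([ 0.4948, -0.2452]), array([ 0.4887, -0.0903])] [array([ 0.4924, -0.2434]), array([ 0.4831, -0.0923])]
1 [ 0.59483913 -0.15650077  0.06410403] 346.79882052659156 [ 76.6 -42.  -79.6  32.  -80.6  37.8   0.5   0.3   2.5   1.2  -0.9   2.
  -0.1   0.6]
blk scene [[367. 265.]
 [412. 243.]
 [397. 319.]
 [442. 297.]] side [[304.  64.]
 [302.  95.]
 [238.  63.]
 [236.  93.]] grip [np.float64(0.6247775128687476), np.float64(-0.15457896887822797), 0.187]
-1 [ 0.59980269 -0.15928988  0.03463463] 10.05861167541716 [-0.9 -2.8 -0.8 -2.9 -0.1 -0.8 -0.6 -0.  -1.   0.8 -4.2  0.  -1.1 -1.1]
blk scene [[365. 274.]
 [410. 253.]
 [393. 329.]
 [439. 308.]] side [[297.  61.]
 [294.  91.]
 [232.  58.]
 [228.  88.]] grip [np.float64(0.6297846980450074), np.float64(-0.1582510446381934), 0.187]
```

```bash
python3 - <<'E'
from h import *
print('bottle',ray('scene',sc(570,148),.005),ray('side',sd(527,545),.005),'tumbler',ray('scene',sc(612,285),.005),ray('side',sd(346,500),.005))
E
python3 -m inch '[[[-0.1,-0.08,0],[0,0,0]],[[-0.2,-0.17,0],[0,0,0]],[[-0.3,-0.25,0],[0,0,0]],[[-0.4,-0.34,0],[0,0,0]],[[-0.5,-0.42,0],[0,0,0]],[[-0.6,-0.51,0],[0,0,0]],[[-0.7,-0.6,0],[0,0,0]],[[-0.8,-0.68,0],[0,0,0]],[[-0.9,-0.77,0],[0,0,0]],[[-1,-0.85,0],[0,0,0]]]' 0 30
python3 -m inch '[[[-0.1,-0.08,0],[0,0,0]],[[-0.2,-0.17,0],[0,0,0]],[[-0.3,-0.25,0],[0,0,0]],[[-0.4,-0.34,0],[0,0,0]],[[-0.5,-0.42,0],[0,0,0]],[[-0.6,-0.51,0],[0,0,0]],[[-0.7,-0.6,0],[0,0,0]],[[-0.8,-0.68,0],[0,0,0]],[[-0.9,-0.77,0],[0,0,0]],[[-1,-0.85,0],[0,0,0]]]'
```

```text
bottle [0.46139612 0.01414163] [0.4473259  0.02751211] tumbler [ 0.5785817  -0.00722686] [0.56371468 0.00199864]
clock: 1.1
position: [0.2802, 0.4874, 0.2314]
ee_rot: [0.188, 0.982, 0.0, -0.0]
ft_force: [-0.4, -1.0, -0.2]
grip_width: -0.004
grasp_force: 0.0
clock: 2.1
position: [0.3295, 0.3947, 0.2313]
ee_rot: [0.188, 0.982, 0.0, 0.0]
ft_force: [0.4, -0.6, 0.6]
grip_width: 0.001
grasp_force: 0.0
```

```bash

python3 -m inch '[[[-0.1,-0.08,0],[0,0,0]],[[-0.2,-0.17,0],[0,0,0]],[[-0.3,-0.25,0],[0,0,0]],[[-0.4,-0.34,0],[0,0,0]],[[-0.5,-0.42,0],[0,0,0]],[[-0.6,-0.51,0],[0,0,0]],[[-0.7,-0.6,0],[0,0,0]],[[-0.8,-0.68,0],[0,0,0]],[[-0.9,-0.77,0],[0,0,0]],[[-1,-0.85,0],[0,0,0]]]' | head -2
python3 -m inch '[[[-0.1,-0.08,0],[0,0,0]],[[-0.2,-0.17,0],[0,0,0]],[[-0.3,-0.25,0],[0,0,0]],[[-0.4,-0.34,0],[0,0,0]],[[-0.5,-0.42,0],[0,0,0]],[[-0.6,-0.51,0],[0,0,0]],[[-0.7,-0.6,0],[0,0,0]],[[-0.8,-0.68,0],[0,0,0]],[[-0.9,-0.77,0],[0,0,0]],[[-1,-0.85,0],[0,0,0]]]' | head -2
python3 -m inch '[[[-0.04,-0.1,0],[0,0,0]],[[-0.08,-0.2,0],[0,0,0]],[[-0.12,-0.3,0],[0,0,0]],[[-0.16,-0.4,0],[0,0,0]],[[-0.2,-0.5,0],[0,0,0]],[[-0.24,-0.6,0],[0,0,0]],[[-0.28,-0.7,0],[0,0,0]],[[-0.32,-0.8,0],[0,0,0]],[[-0.36,-0.9,0],[0,0,0]],[[-0.4,-1,0],[0,0,0]]]' | head -2
python3 -m inch '[[[-0.04,-0.1,0],[0,0,0]],[[-0.08,-0.2,0],[0,0,0]],[[-0.12,-0.3,0],[0,0,0]],[[-0.16,-0.4,0],[0,0,0]],[[-0.2,-0.5,0],[0,0,0]],[[-0.24,-0.6,0],[0,0,0]],[[-0.28,-0.7,0],[0,0,0]],[[-0.32,-0.8,0],[0,0,0]],[[-0.36,-0.9,0],[0,0,0]],[[-0.4,-1,0],[0,0,0]]]' | head -2
python3 -m inch '[[[-0.04,-0.1,0],[0,0,0]],[[-0.08,-0.2,0],[0,0,0]],[[-0.12,-0.3,0],[0,0,0]],[[-0.16,-0.4,0],[0,0,0]],[[-0.2,-0.5,0],[0,0,0]],[[-0.24,-0.6,0],[0,0,0]],[[-0.28,-0.7,0],[0,0,0]],[[-0.32,-0.8,0],[0,0,0]],[[-0.36,-0.9,0],[0,0,0]],[[-0.4,-1,0],[0,0,0]]]' | head -2
python3 -m inch '[[[-0.04,-0.1,0],[0,0,-0.05]],[[-0.08,-0.2,0],[0,0,-0.1]],[[-0.12,-0.3,0],[0,0,-0.16]],[[-0.16,-0.4,0],[0,0,-0.21]],[[-0.2,-0.5,0],[0,0,-0.27]],[[-0.24,-0.6,0],[0,0,-0.32]],[[-0.28,-0.7,0],[0,0,-0.37]],[[-0.32,-0.8,0],[0,0,-0.43]],[[-0.36,-0.9,0],[0,0,-0.48]],[[-0.4,-1,0],[0,0,-0.53]]]'
python3 -c "
from workcell import manip;print(manip.get_obs()['joint_pos'])"
```

```text
clock: 3.1
position: [0.3788, 0.302, 0.2313]
clock: 4.1
position: [0.428, 0.2092, 0.2313]
clock: 5.1
position: [0.4279, 0.1232, 0.2313]
clock: 6.1
position: [0.4281, 0.0371, 0.2313]
clock: 7.1
position: [0.4284, -0.0491, 0.2313]
clock: 8.1
position: [0.4285, -0.1353, 0.2313]
ee_rot: [-0.02, 1.0, 0.0, 0.0]
ft_force: [0.6, 0.1, 0.0]
grip_width: 0.001
grasp_force: 0.0
[-0.51306697 -0.12028281  0.67776238  1.92842485  0.07796239  1.30777595
  1.75176451]
```

```bash

python3 -m inch '[[[0,-0.03,0.1],[0,0,0]],[[0,-0.06,0.2],[0,0,0]],[[0,-0.1,0.3],[0,0,0]],[[0,-0.14,0.4],[0,0,0]],[[0,-0.18,0.5],[0,0,0]],[[0,-0.22,0.6],[0,0,0]],[[0,-0.26,0.7],[0,0,0]],[[0,-0.3,0.8],[0,0,0]],[[0,-0.33,0.9],[0,0,0]],[[0,-0.35,1],[0,0,0]]]' | head -2
python3 -m inch '[[[0,0,0.15],[0,0,0]],[[0,0,0.3],[0,0,0]],[[0,0,0.45],[0,0,0]],[[0,0,0.6],[0,0,0]],[[0,0,0.75],[0,0,0]],[[0,0,0.9],[0,0,0]],[[0,0,1],[0,0,0]],[[0,0,1],[0,0,0]],[[0,0,1],[0,0,0]],[[0,0,1],[0,0,0]]]' | head -2
python3 -m inch '[[[0,0,0.15],[0,0,0]],[[0,0,0.3],[0,0,0]],[[0,0,0.4],[0,0,0]],[[0,0,0.5],[0,0,0]],[[-0.1,0,0.5],[0,0,0]],[[-0.2,0,0.5],[0,0,0]],[[-0.3,0,0.5],[0,0,0]],[[-0.4,0,0.5],[0,0,0]],[[-0.45,0,0.5],[0,0,0]],[[-0.5,0,0.5],[0,0,0]]]'
python3 - <<'E'
from workcell import manip
import cv2
cv2.imwrite('pics/side1.png',cv2.resize(manip.camera('side')[100:300,180:480,::-1],None,fx=2.5,fy=2.5))
E
```

```text
clock: 9.1
position: [0.4297, -0.1628, 0.1506]
clock: 10.1
position: [0.43, -0.1626, 0.0717]
clock: 11.1
position: [0.4701, -0.161, 0.0313]
ee_rot: [-0.019, 1.0, -0.0, 0.0]
ft_force: [-0.1, 0.2, 0.4]
grip_width: -0.001
grasp_force: 0.0
```

View pics/side1.png

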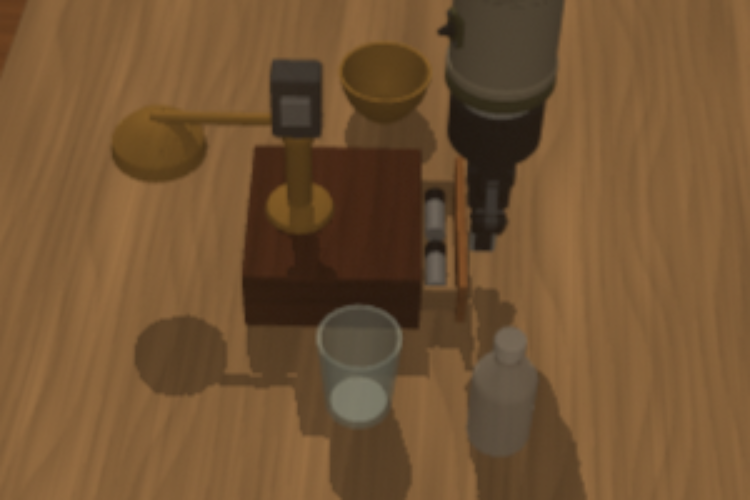

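The view shows the fingers just in front of the panel (at about 485,235), with nothing disturbed. Pushing now.

```bash

python3 -m inch '[[[-0.06,0,0],[0,0,0]],[[-0.12,0,0],[0,0,0]],[[-0.18,0,0],[0,0,0]],[[-0.24,0,0],[0,0,0]],[[-0.28,0,0],[0,0,0]],[[-0.32,0,0],[0,0,0]],[[-0.35,0,0],[0,0,0]],[[-0.37,0,0],[0,0,0]],[[-0.39,0,0],[0,0,0]],[[-0.41,0,0],[0,0,0]]]'
```

```text
clock: 12.15
position: [0.5024, -0.1597, 0.0313]
ee_rot: [-0.019, 1.0, 0.0, -0.0]
ft_force: [-1.2, 0.6, -0.5]
grip_width: 0.002
grasp_force: 0.5
```

Still only sliding friction. Continue in small increments until the force rises.

```bash

python3 -m inch '[[[-0.01,0,0],[0,0,0]],[[-0.02,0,0],[0,0,0]],[[-0.03,0,0],[0,0,0]],[[-0.04,0,0],[0,0,0]],[[-0.05,0,0],[0,0,0]],[[-0.06,0,0],[0,0,0]],[[-0.07,0,0],[0,0,0]],[[-0.08,0,0],[0,0,0]],[[-0.08,0,0],[0,0,0]],[[-0.08,0,0],[0,0,0]]]'
```

```text
clock: 13.15
position: [0.5042, -0.1597, 0.0304]
ee_rot: [-0.018, 1.0, 0.001, -0.004]
ft_force: [-20.7, 2.5, 14.2]
grip_width: 0.0
grasp_force: 10.3
```

Contact is firm: 20 N at x=0.504, against 0.506 expected, so the drawer is shut. Back off, rise and open.

```bash

python3 -m inch '[[[0.1,0,0],[0,0,0]],[[0.25,0,0],[0,0,0]],[[0.35,0,-0.1],[0,0,0]],[[0.4,0,-0.25],[0,0,0]],[[0.4,0,-0.4],[0,0,0]],[[0.4,0,-0.55],[0,0,0]],[[0.4,0,-0.7],[0,0,0]],[[0.4,0,-0.8],[0,0,0]],[[0.4,0,-0.9],[0,0,0]],[[0.4,0,-1],[0,0,0]]]' | head -2
python3 -m inch '[[[0,0,-0.1],[0,0,0]],[[0,0,-0.2],[0,0,0]],[[0,0,-0.3],[0,0,0]],[[0,0,-0.4],[0,0,0]],[[0,0,-0.5],[0,0,0]],[[0,0,-0.6],[0,0,0]],[[0,0,-0.7],[0,0,0]],[[0,0,-0.8],[0,0,0]],[[0,0,-0.9],[0,0,0]],[[0,0,-1],[0,0,0]]]' 1 60 | head -2
python3 -m inch '[[[0,0,-0.1],[0,0,0]],[[0,0,-0.2],[0,0,0]],[[0,0,-0.3],[0,0,0]],[[0,0,-0.4],[0,0,0]],[[0,0,-0.5],[0,0,0]],[[0,0,-0.6],[0,0,0]],[[0,0,-0.7],[0,0,0]],[[0,0,-0.8],[0,0,0]],[[0,0,-0.9],[0,0,0]],[[0,0,-1],[0,0,0]]]' | head -2
python3 - <<'E'
from workcell import manip
import cv2,numpy as np
o=manip.get_obs(); print(o['position'],o['ee_rot'],o['ft_force'])
w=manip.camera('wrist')[:,:,::-1]; s=manip.camera('side')[:,:,::-1]
cv2.imwrite('pics/side2.png',np.clip(1.5*cv2.resize(s[100:280,200:440],None,fx=3.2,fy=3.2,interpolation=2),0,255).astype('uint8')); cv2.imwrite('pics/w2.png',w)
E
```

```text
clock: 14.15
position: [0.4768, -0.1607, 0.1118]
clock: 15.15
position: [0.4768, -0.1607, 0.1919]
clock: 16.15
position: [0.4768, -0.1607, 0.272]
[ 0.47680191 -0.16072367  0.27195643] [-1.92403336e-02  9.99814886e-01  5.22317174e-05  1.13136682e-05] [ 0.40944618 -0.04474278 -0.87706975]
```

View pics/side2.png

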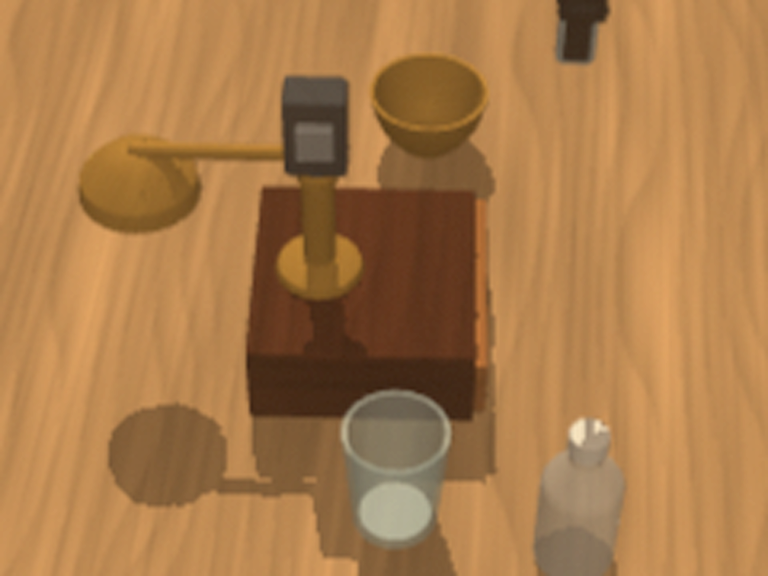

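The drawer is fully shut (the panel shows only as a thin strip at x≈482) and the bystanders haven't moved. Now I use the button centre at (314,143) and the block's corners to refine the grip point.

```bash
python3 - <<'E'
from h import *
p=lambda x,y:np.array([200+x/3.2,100+y/3.2])
print('button',ray('side',p(314,143),.187),'bottom edge L/R',ray('side',p(284,172),.155),ray('side',p(347,174),.155))
print('scene button',ray('scene',sc(431,302),.187),'scene top corners',ray('scene',sc(367,277),.215),ray('scene',sc(402,262),.215))
E
```

```text
button [ 0.62657876 -0.14256377] bottom edge L/R [ 0.64707074 -0.14974145] [ 0.60732374 -0.15151697]
scene button [ 0.6293108  -0.14354282] scene top corners [ 0.6128428  -0.17279998] [ 0.61274439 -0.15133516]
```

```bash

python3 -m inch '[[[-0.1,0,0],[0,0,0]],[[-0.2,0,0],[0,0,0]],[[-0.3,0,0],[0,0,0]],[[-0.4,0,0],[0,0,0]],[[-0.5,0,0],[0,0,0]],[[-0.6,0,0],[0,0,0]],[[-0.7,0,0],[0,0,0]],[[-0.8,0,0],[0,0,0]],[[-0.9,0,0],[0,0,0]],[[-1,0,0],[0,0,0]]]' | head -2
python3 -m inch '[[[-0.1,0,0],[0,0,0]],[[-0.2,-0.01,0],[0,0,0]],[[-0.3,-0.02,0],[0,0,0]],[[-0.4,-0.03,0],[0,0,0]],[[-0.5,-0.04,0],[0,0,0]],[[-0.6,-0.05,0],[0,0,0]],[[-0.7,-0.06,0],[0,0,0]],[[-0.8,-0.07,0],[0,0,0]],[[-0.86,-0.09,0],[0,0,0]],[[-0.89,-0.09,0],[0,0,0]]]'
python3 - <<'E'
from workcell import manip
import cv2,numpy as np
w=manip.camera('wrist')[:,:,::-1]
cv2.imwrite('pics/w3.png',np.clip(1.5*w,0,255).astype('uint8'))
E
```

```text
clock: 17.25
position: [0.5574, -0.1576, 0.2713]
clock: 18.25
position: [0.6286, -0.1624, 0.2711]
ee_rot: [-0.019, 1.0, -0.0, -0.0]
ft_force: [-0.5, -0.5, 0.4]
grip_width: 0.998
grasp_force: 0.0
```

View pics/w3.png

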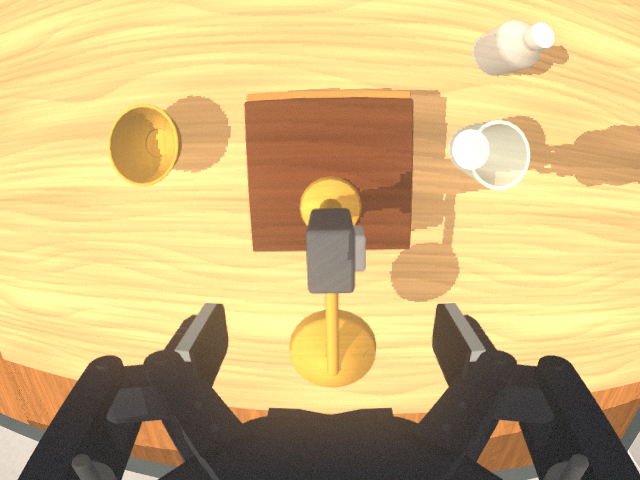

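The wrist view shows the block centred between the fingers (block at column 331, finger midpoint about 331) and square to them. Descend.

```bash

python3 -m inch '[[[0,0,0.1],[0,0,0]],[[0,0,0.2],[0,0,0]],[[0,0,0.3],[0,0,0]],[[0,0,0.4],[0,0,0]],[[0,0,0.5],[0,0,0]],[[0,0,0.6],[0,0,0]],[[0,0,0.7],[0,0,0]],[[0,0,0.8],[0,0,0]],[[0,0,0.9],[0,0,0]],[[0,0,1],[0,0,0]]]'
python3 -m inch '[[[0,0,0.08],[0,0,0]],[[0,0,0.16],[0,0,0]],[[0,0,0.22],[0,0,0]],[[0,0,0.28],[0,0,0]],[[0,0,0.28],[0,0,0]],[[0,0,0.28],[0,0,0]],[[0,0,0.28],[0,0,0]],[[0,0,0.28],[0,0,0]],[[0,0,0.28],[0,0,0]],[[0,0,0.28],[0,0,0]]]'
python3 -m inch '[[[0,0,0],[0,0,0]],[[0,0,0],[0,0,0]],[[0,0,0],[0,0,0]],[[0,0,0],[0,0,0]],[[0,0,0],[0,0,0]],[[0,0,0],[0,0,0]],[[0,0,0],[0,0,0]],[[0,0,0],[0,0,0]],[[0,0,0],[0,0,0]],[[0,0,0],[0,0,0]]]' 0 60
```

```text
clock: 19.3
position: [0.6282, -0.1621, 0.1906]
ee_rot: [-0.019, 1.0, 0.0, -0.0]
ft_force: [-0.3, 0.3, 0.2]
grip_width: 1.002
grasp_force: 0.0
clock: 20.3
position: [0.6282, -0.1621, 0.169]
ee_rot: [-0.019, 1.0, 0.0, 0.0]
ft_force: [0.7, 0.7, -0.6]
grip_width: 0.994
grasp_force: 0.0
clock: 21.3
position: [0.6284, -0.1618, 0.1693]
ee_rot: [-0.02, 1.0, 0.0, 0.0]
ft_force: [-1.1, 1.0, 4.7]
grip_width: 0.33
grasp_force: 62.5
```

The width is 28 mm with 62 N of grip, so the button is squeezed in and the arm is barely deflected. Lift.

```bash

python3 -m inch '[[[0,0,-0.03],[0,0,0]],[[0,0,-0.08],[0,0,0]],[[0,0,-0.15],[0,0,0]],[[0,0,-0.22],[0,0,0]],[[0,0,-0.3],[0,0,0]],[[0,0,-0.38],[0,0,0]],[[0,0,-0.45],[0,0,0]],[[0,0,-0.5],[0,0,0]],[[0,0,-0.55],[0,0,0]],[[0,0,-0.6],[0,0,0]]]'
```

```text
clock: 22.3
position: [0.6283, -0.1618, 0.217]
ee_rot: [-0.019, 1.0, 0.0, 0.0]
ft_force: [4.8, 1.3, -5.2]
grip_width: 0.329
grasp_force: 62.1
```

```bash

python3 -m inch '[[[0,0,-0.06],[0,0,0]],[[0,0,-0.13],[0,0,0]],[[0,0,-0.2],[0,0,0]],[[0,0,-0.27],[0,0,0]],[[0,0,-0.34],[0,0,0]],[[0,0,-0.41],[0,0,0]],[[0,0,-0.47],[0,0,0]],[[0,0,-0.53],[0,0,0]],[[0,0,-0.57],[0,0,0]],[[0,0,-0.6],[0,0,0]]]'
python3 -m inch '[[[0,0,-0.01],[0,0,0]],[[0,0,-0.02],[0,0,0]],[[0,0,-0.03],[0,0,0]],[[0,0,-0.04],[0,0,0]],[[0,0,-0.05],[0,0,0]],[[0,0,-0.06],[0,0,0]],[[0,0,-0.06],[0,0,0]],[[0,0,-0.06],[0,0,0]],[[0,0,-0.06],[0,0,0]],[[0,0,-0.06],[0,0,0]]]'
```

```text
clock: 23.3
position: [0.6283, -0.1618, 0.265]
ee_rot: [-0.019, 1.0, 0.0, 0.0]
ft_force: [5.2, 1.2, -5.2]
grip_width: 0.327
grasp_force: 62.1
clock: 24.3
position: [0.6283, -0.1618, 0.2693]
ee_rot: [-0.019, 1.0, 0.0, -0.0]
ft_force: [5.7, 0.1, -5.8]
grip_width: 0.323
grasp_force: 62.1
```

Close to the stop. I'll nudge up in 1 mm steps until the force rises.

```bash

python3 -m inch '[[[0,0,-0.005],[0,0,0]],[[0,0,-0.01],[0,0,0]],[[0,0,-0.014],[0,0,0]],[[0,0,-0.018],[0,0,0]],[[0,0,-0.02],[0,0,0]],[[0,0,-0.02],[0,0,0]],[[0,0,-0.02],[0,0,0]],[[0,0,-0.02],[0,0,0]],[[0,0,-0.02],[0,0,0]],[[0,0,-0.02],[0,0,0]]]'
```

```text
clock: 25.3
position: [0.6282, -0.1618, 0.2694]
ee_rot: [-0.019, 1.0, 0.0, -0.001]
ft_force: [10.6, -2.2, -16.9]
grip_width: 0.324
grasp_force: 62.2
```

The arm hit the hard stop at 0.2694, which is 100.1 mm up, and the downward force rose to 17 N. One picture to check before handing in.

```bash
python3 - <<'E'
from workcell import manip
import cv2
cv2.imwrite('pics/side4.png',cv2.resize(manip.camera('side')[40:300,160:480,::-1],None,fx=2.2,fy=2.2))
E
```

```text
(no output)
```

View pics/side4.png

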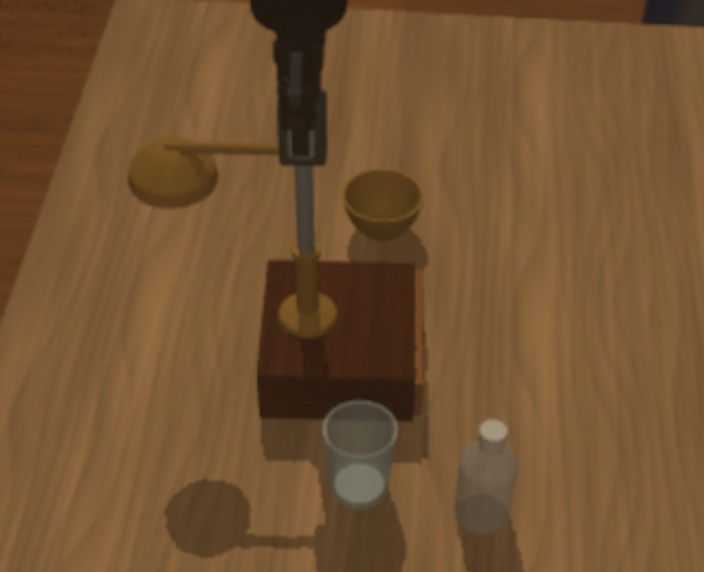

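The column is fully extended (the steel stem shows from (303,160) to (305,250)), the drawer is shut, and the bowl, tumbler and bottle are in place.

```bash
python3 -c "
from workcell import manip;print(manip.hand_in())"
```

```text
the job is handed in; nothing more can be done
None
```

The job is handed in: the drawer is shut, and the arm is holding the column against its second stop (100 mm up) with the button squeezed in; the bowl, tumbler and bottle were left where they stood, and it took about 25 s.

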